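# Seat the red-lidded spice jar, bring it round to the front and hold the carousel

### The job

The cook wants to twist the red-lidded spice jar open with one hand. Push that jar straight down until it is fully home in its socket, turn the spice carousel until the jar stands in the middle of the crate's open front, and finish while still gripping the carousel's top knob, holding it still: do not let go at the end. Leave the pan, colander, bowl, mug, oil bottle and matchbox where they are.

Things in the scene. Friction and masses are not known exactly. Their poses are not given: they have to be found in the camera images.
- crate: slatted wooden crate, 276 x 276 mm, walls 95 mm high at the back and both sides, open at the top and at its front; fixed to the ground. Origin: centre of its underside, on the carousel's upright turning axis; its own -x axis points out through the open front, z up. The spice carousel stands in it
- carousel: round wooden platter, 228 mm across, turning either way without limit about the upright axis through its origin (centre of its underside, 26 mm above ground); easy bearing, friction about 0.03 N m, stays where left. Carries six glass jars, 60 degrees apart, axes 78 mm from the turning axis: five fixed, black lids, tops 134 mm above ground; one with a red lid, always on the carousel's own -x axis
- red_lid (a point): centre of the top of the red lid (47 mm across; jar 44 mm across). Its jar stands in a tight rubber socket, not yet pushed home: its lid starts 6 to 13 mm higher than the black ones. It slides straight down under a push of 4 to 6 N on the lid, stays where left, and stops dead when fully home, lid top 134 mm above ground, level with the black ones; a push of 25 N there does no harm
- front (a point): the point where the centre of the red lid's top should be at the end: 78 mm from the carousel's axis towards the middle of the crate's open front, 134 mm above the ground; fixed to the crate
- knob (a point): centre of the pale wooden round knob on top of the carousel's centre post, fixed to it and turning with it: 38 mm across, 40 mm high, from 154 to 194 mm above ground, so this point, on the turning axis, is 174 mm up. Its underside is 20 mm above the seated lids. Seen from above, a gap of about 35 mm lies between its side and the lids' inner edges
- saucepan: stainless steel saucepan, 230 mm across, 95 mm high, black handle, standing loose on the jiko (charcoal stove, 280 mm across, to the right); its rim is 325 mm above the ground. Origin: centre of its underside. Not to be moved
- colander: orange plastic colander, 250 mm across, 98 mm high, loose on the ground to the left. Origin: centre of its underside. Not to be moved
- bowl: white ceramic bowl, 156 mm across, 62 mm high, loose on the ground to the left, near the robot. Origin: centre of its underside. Not to be moved
- mug: blue ceramic mug, 84 mm across, 92 mm high, loose on the ground beyond the crate. Origin: centre of its underside. Not to be moved
- oil_bottle: amber oil bottle, 68 mm across, 235 mm high, loose on the ground beyond the crate. Origin: centre of its underside. Not to be moved
- matchbox: yellow matchbox, 54 x 36 x 16 mm, loose on the ground in front of the jiko. Origin: centre of its underside. Not to be moved

How it is judged (in metres and radians):
On the way:
1. the red-lidded jar is pushed fully home (z of red_lid in the frame of carousel below 0.1105 m), for 0.2 s.
At the end, for the whole second after the job is handed in: the red-lidded jar is fully home (within 2.5 mm), its lid is within 12 mm of the middle of the crate's open front, the carousel stands still, and the fingers still grip its knob with more than 5 N (z of red_lid in the frame of carousel below 0.1105 m and horizontal distance between red_lid and front below 0.012 m and angular speed of carousel below 0.1 rad/s and contact force between the fingers and carousel_c0 above 5 N); the arm keeps its last pose, push and grip.
It fails at once if a bystander (saucepan, colander, bowl, mug, oil bottle or matchbox) is moved more than 30 mm (distance of any of saucepan, colander, bowl, mug, oil_bottle, matchbox from where it was at the start of the episode above 0.03 m).
It also fails if it takes over 61 s, if anything falls off the work surface, if the arm or the gripper's body presses on something with over 40 N, if the wrist force passes 120 N, or if a joint passes its speed limit or range.

### The arm

A 7-joint arm with a two-finger parallel gripper is mounted at the origin on the work surface. World frame = base frame: x ahead of the robot, y to its left, z up, the work surface at z = 0. Lengths are in mm, angles in rad, forces in N, time in s.
With the tool pointing down it reaches from about 375 to 925 mm from the base axis. Payload 3.1 kg.
Tool frame: the origin (TCP) lies midway between the tips of the shut fingers; the grasp point (between the pads) lies 19 mm behind it; z points along the fingers, y is the line along which they close (so a half turn about z gives the same grasp; the last joint's range is limited). The gripper opens to 85 mm and grips with 20 to 120 N. Pads are 22 mm wide; open, the fingers measure 114 mm over their backs; the gripper's body (76 mm by 85 mm) begins 54 mm behind the grasp point. The pads swing forward as they close: fully open they stand 13 mm farther back than shut.
Start: joints at [1.145, 0.383, 0.044, 1.598, -0.018, 1.161, -0.05], TCP at [209.294, -615.385, 231.269] pointing down, gripper open.
Joint ranges: [-2.61, 2.61], [-0.41, 2.15], [-1.48, 1.57], [0, 2.5], [-1.57, 4.71], [0.05, 1.97], [-2.85, 2.85]. Speed limits (rad/s): [2.79, 2.79, 3.14, 3.14, 3.14, 3.14, 3.14].

### API

Orientations are given as a rotation vector (axis times angle).
In Python, from plant import r, imaging gives the robot as it stands. The module is installed in compiled form; this text tells all that it offers.
- The arm moves only by the tool jog_arm, never from a script. Its argument "increments" is a list of rows, each a list of 4 numbers: the shift along the tool's x, y, z in m, then the turn about the tool's z in degrees. In form: [[tx, ty, tz, yaw], ...]. A call has exactly 5 rows; each row is the pose to reach, as a shift and turn from the pose commanded when the call began, along the tool's axes at that moment; what a row does not reach only later rows make up. A row lasts 1/12 s, in which the tool goes at most 41.7 mm and 7.16 degrees, less where a joint would pass 70% of its speed; a pose out of reach is approached as far as the arm can. A call with a gripper value outside its range is refused whole. "grip" is the closure, from 0 (fully open) to 1 (shut), set as the call begins (left out, the last holds). The fingers move at their own pace and stop on an object; "squeeze" is the grip in N (left out, the last holds). Time passes only in rows, so rows that repeat a pose let the fingers close, or fill a call up. It gives the time, the measured TCP pose, the force, the opening and the grip force at its end, in the units of the state.
- r.get_obs(): the state, without advancing time (a new reading comes with each control period).
- imaging.camera(name): name is "scene" or "top"; returns a dict with "image" (480x640x3 uint8, red, green, blue), "range_z" (480x640 float32, mm along the optical axis (not along the pixel's ray), 0 where there is no reading), "fx", "fy", "cx", "cy" (pixels), "extrinsics" (4x4, takes a point from world to camera coordinates). Camera axes: x right, y up, looking along -z (the intrinsics and any distortion apply to the point x, -y, -z); pixel columns grow to the right and rows downward; lengths in mm; the calibration is good to about 2 mm. A picture is of the moment at which its call begins.
- r.sign_off(): hands the job in; it is judged then, once.
The state is a dict: "clock": time; "qpos": joint angles; "qvel": joint speeds; "joint_efforts": joint torques, N m; "tcp_pos": TCP position; "orientation": TCP orientation; "ft_force": force on the tool from outside, world axes, zero at the start; "torque": the same for the moment, N m; "grip_width": finger opening in mm; "grip_force": force on a finger pad.
Only numpy, scipy, OpenCV 4.12 (cv2) and the standard library are available. Lean on these libraries where they do the work, as an engineer would, in place of code of your own. Each camera call takes 0.05 s, during which the arm holds its last target. There are 200 camera calls.

## Working session

There is one attempt and no reset: what is moved stays moved. The work goes in short steps, Python scripts to look and compute and a tool call to move; the robot and the scene stay as the last step left them, time stands still between calls to the robot, and variables do not carry over. Pictures are saved under pics/ and viewed, at most 10 in all, crops included, and the job is handed in when it is done.

Besides the shell and the picture viewer there is one more tool, called by a JSON object that holds its "method" and its "body". jog_arm: Moves the arm, as the interface text tells. Its arguments: {"type":"object","properties":{"increments":{"type":"array","items":{"type":"array","items":{"type":"number"}}},"grip":{"type":"number"},"squeeze":{"type":"number"}},"required":["increments"]}

```bash
mkdir -p pics; python3 - <<'E'
from plant import r, imaging
import cv2,pickle
o=r.get_obs(); print(o)
for n in("scene","top"):
    c=imaging.camera(n); pickle.dump(c,open(n+'.pkl','wb'))
    cv2.imwrite(f'pics/{n}0.png',c['image'][:,:,::-1]); print(n,c['fx'],c['fy'],c['cx'],c['cy'],c['extrinsics'],[k for k in c])
E
```

```text
{'clock': 0.0, 'qpos': array([ 1.14521172,  0.3838603 ,  0.04382   ,  1.59959752, -0.01785803,
        1.16120664, -0.0498756 ]), 'qvel': array([-0.00034462, -0.00112444,  0.00014578,  0.00089809,  0.00082783,
       -0.00086761, -0.0001616 ]), 'joint_efforts': array([ 6.25780558e-05, -4.33461428e+01,  1.02458965e+00, -2.49516034e+01,
        1.06094516e-02,  1.14281627e-02,  7.43271215e-06]), 'tcp_pos': array([ 208.94663622, -614.48914436,  229.85971648]), 'orientation': array([-3.09688589e+00, -5.12361909e-01,  9.60789168e-04]), 'ft_force': array([-0.04938987,  0.09061109,  0.62425887]), 'torque': array([-0.01996379,  0.00119753,  0.0149976 ]), 'grip_force': 0.0, 'grip_width': 85.65748106522624}
scene 473.45149333333075 473.45149333333075 323.4249476300069 245.16960565547956 [[ 6.68304390e-01  7.43831349e-01  9.17425939e-03 -3.73053070e+02]
 [-4.38111561e-01  3.83599781e-01  8.12963387e-01  1.26709494e+02]
 [ 6.01188409e-01 -5.47326349e-01  5.82242531e-01 -1.73084171e+03]
 [ 0.00000000e+00  0.00000000e+00  0.00000000e+00  1.00000000e+00]] ['image', 'range_z', 'fx', 'fy', 'cx', 'cy', 'extrinsics']
top 462.8715603000713 462.8715603000713 323.08076023887855 237.03930339415248 [[ 2.44748394e-02 -9.99500017e-01  2.00174647e-02 -7.16443316e+00]
 [ 9.84961870e-01  2.75348018e-02  1.70563622e-01 -5.68442914e+02]
 [-1.71029519e-01  1.55419223e-02  9.85143316e-01 -1.19798428e+03]
 [ 0.00000000e+00  0.00000000e+00  0.00000000e+00  1.00000000e+00]] ['image', 'range_z', 'fx', 'fy', 'cx', 'cy', 'extrinsics']
```

View pics/scene0.png

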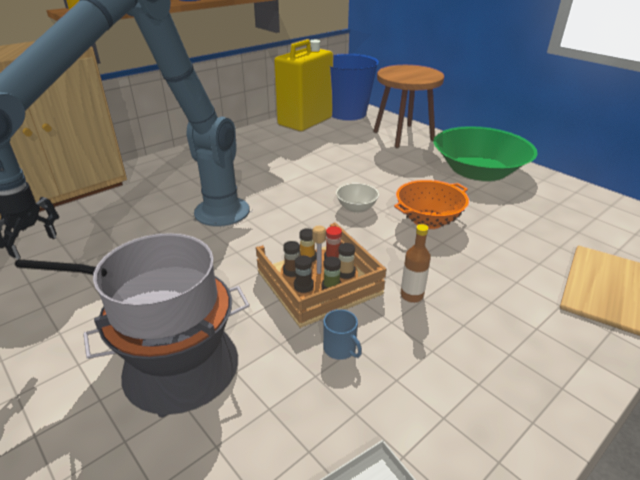

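View pics/top0.png

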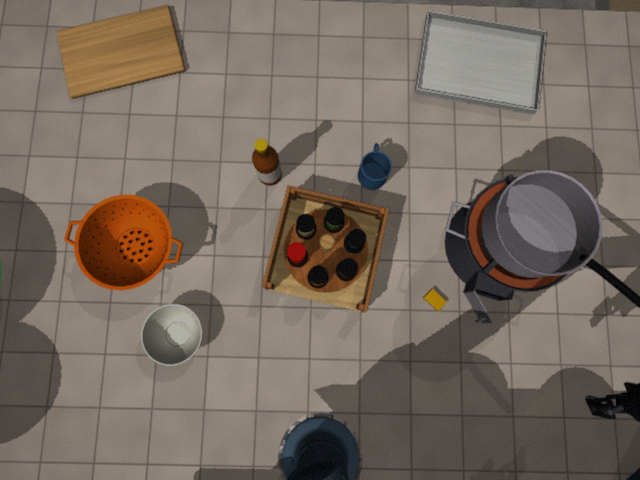

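The scene view shows the crate with the carousel at about (320,265) and the red lid at (333,232). The top view shows the knob at about (327,242), the red lid at (297,254), and the open front at the lower edge, facing the robot from (265,285) to (365,308). The pan stands at (540,225), with its handle between the gripper and the crate.

```bash
cat > h.py <<'E'
import numpy as np, cv2, pickle
def cloud(c):
    v,u=np.mgrid[:480,:640]; z=c['range_z'].astype(float)
    p=np.stack([(u-c['cx'])/c['fx']*z,-(v-c['cy'])/c['fy']*z,-z],-1)
    E=c['extrinsics']; return (p-E[:3,3])@E[:3,:3]
def ray(c,u,v,h):
    E=c['extrinsics'];R=E[:3,:3];o=-R.T@E[:3,3]
    d=R.T@np.array([(u-c['cx'])/c['fx'],-(v-c['cy'])/c['fy'],-1]); return o+d*(h-o[2])/d[2]
def proj(c,p):
    q=c['extrinsics'][:3,:3]@p+c['extrinsics'][:3,3]; return c['cx']-c['fx']*q[0]/q[2], c['cy']+c['fy']*q[1]/q[2]
def red(c):
    h=cv2.cvtColor(c['image'],cv2.COLOR_RGB2HSV)
    return (((h[...,0]<5)|(h[...,0]>174))&(h[...,1]>200)&(h[...,2]>80))
E
python3 - <<'E'
from h import *
for n in('top','scene'):
    c=pickle.load(open(n+'.pkl','rb')); P=cloud(c); z=c['range_z']; ok=z>0
    near=ok&(abs(P[...,0]-480)<300)&(abs(P[...,1])<250)
    m=red(c)&near; v,u=np.nonzero(m); print(n,'red',m.sum(),u.mean(),v.mean(),'cloud',np.median(P[m],0),'zp90',np.percentile(P[m][:,2],[50,90,97]))
    t=m&(P[...,2]>136); print(' top part',t.sum(),P[t].mean(0) if t.any() else '')
    if n=='top': print(' ray at 144',ray(c,u.mean(),v.mean(),144))
    k=near&(P[...,2]>185)&(P[...,2]<203); nn,l,s,ce=cv2.connectedComponentsWithStats(k.astype(np.uint8))
    for i in range(1,nn):
        if s[i,4]>15: print(' knob?',ce[i],s[i],P[l==i].mean(0),ray(c,*ce[i],194))
    for lo,hi in((84,103),):
        w=near&(P[...,2]>lo)&(P[...,2]<hi); nn,l,s,ce=cv2.connectedComponentsWithStats(w.astype(np.uint8),connectivity=8)
        for i in range(1,nn):
            if s[i,4]>40: print(' wall',s[i],P[l==i].mean(0),cv2.minAreaRect(P[l==i][:,:2].astype(np.float32)))
    b=near&(P[...,2]>126)&(P[...,2]<141)&~red(c); nn,l,s,ce=cv2.connectedComponentsWithStats(b.astype(np.uint8))
    for i in range(1,nn):
        if s[i,4]>40: print(' lid',ce[i],s[i,4],P[l==i].mean(0))
    if n=='top': cv2.imwrite('pics/crop.png',cv2.resize(c['image'][170:330,240:400,::-1],None,fx=3.75,fy=3.75,interpolation=cv2.INTER_CUBIC))
c=pickle.load(open('top.pkl','rb'))
for u,v in((585,260),(540,225),(640,300)): print(u,v,ray(c,u,v,320))
E
```

```text
top red 277 296.00722021660647 251.6173285198556 cloud [514.38839429  75.24694086 143.2519698 ] zp90 [143.2519698  145.88957522 147.02867542]
 top part 268 [513.80793842  74.69584028 143.18150347]
 ray at 144 [513.5430066   75.16657461 144.        ]
 knob? [263.46428571 154.78571429] [258 151  11   7  28] [743.03243148 160.67667356 194.36368031] [743.16999526 160.71857018 194.        ]
 knob? [327.5625     241.06770833] [320 234  16  16 192] [534.15651263  -0.89605093 192.1973682 ] [533.84743911  -0.84876571 194.        ]
 wall [361 158  31  24 121] [ 742.15146278 -130.1723594    89.90505606] ((747.1162109375, -129.0960693359375), (63.434104919433594, 81.14852905273438), 0.8904501795768738)
 wall [256 167  24  11  46] [726.0039392  155.35601784  94.00086613] ((729.84033203125, 159.17486572265625), (20.928667068481445, 62.418888092041016), 8.708950996398926)
 wall [ 262  186  128  126 1382] [568.46935226  -9.21362456  93.13772036] ((535.123779296875, -1.291107177734375), (276.57305908203125, 276.322998046875), 78.28671264648438)
 lid [268.42307692 168.61538462] 52 [727.91135421 153.6822543  134.07680259]
 lid [335.46240602 215.89473684] 266 [609.13617289 -20.96780205 132.49718252]
 lid [305.45895522 222.96641791] 268 [588.67077421  54.35571434 132.67736057]
 lid [356.90334572 237.65427509] 269 [554.70720403 -75.9724791  132.7439617 ]
 lid [348.4797048  267.36162362] 271 [479.19959292 -55.89433873 133.02951195]
 lid [318.22262774 274.78467153] 274 [458.79877558  18.74963141 132.77903949]<stdin>:5: RuntimeWarning: Mean of empty slice.
  ret = ret.dtype.type(ret / rcount)
  return _methods._mean(a, axis=axis, dtype=dtype,
  ret = um.true_divide(
Traceback (most recent call last):
IndexError: index -1 is out of bounds for axis 0 with size 0
```

View pics/crop.png

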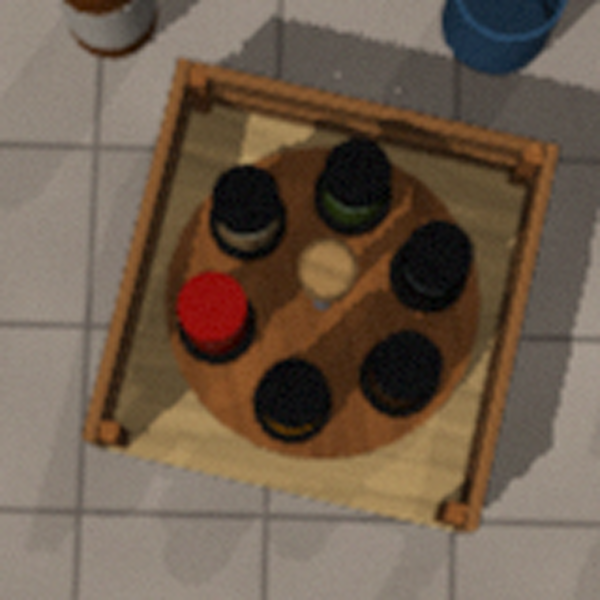

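```bash
cat >> h.py <<'E'
from scipy.spatial.transform import Rotation as Ro
def to(o,t):  # tool-frame shift in m to target t (mm)
    return Ro.from_rotvec(o['orientation']).inv().apply(np.array(t)-o['tcp_pos'])/1000
E
python3 - <<'E'
from h import *
from plant import r
c=pickle.load(open('top.pkl','rb'));P=cloud(c)
m=(P[...,2]>300)&(P[...,2]<335)&(P[...,1]<-200)&(c['range_z']>0)&(P[...,0]>300)
v,u=np.nonzero(m);print(P[m].min(0),P[m].max(0))
for p in((585,250),(610,275),(638,302)):print(p,P[p[1],p[0]])
o=r.get_obs()
for t in((300,-450,380),(514,74,380)):print(t,to(o,t))
E
```

```text
[ 392.30142493 -643.50763165  300.01073424] [ 680.50718133 -352.78253241  332.95390694]
(585, 250) [ 514.62183446 -562.70589076  285.35896748]
(610, 275) [ 457.07876414 -588.94770892  323.53799816]
(638, 302) [ 402.46881945 -641.77313214  325.2937754 ]
(300, -450, 380) [ 0.13912561 -0.12686162 -0.14969766]
(514, 74, 380) [ 0.51048795 -0.55401624 -0.14872732]
```

{"method": "jog_arm", "body": {"increments": [[0,0,-0.035,0],[0.0,-0.01,-0.07,0],[0.01,-0.03,-0.1,0],[0.03,-0.055,-0.12,0],[0.05,-0.08,-0.14,0]], "grip": 1}}

```text
clock: 0.52
tcp_pos: [229.9, -523.4, 372.6]
orientation: [3.099, 0.507, -0.0]
ft_force: [0.4, -0.2, -0.4]
grip_width: 25.8
grip_force: 0.0
```

{"method": "jog_arm", "body": {"increments": [[0.025,-0.025,0,0],[0.05,-0.05,0,0],[0.075,-0.075,0,0],[0.1,-0.1,0,0],[0.125,-0.125,0,0]]}}

```text
clock: 0.93
tcp_pos: [309.1, -363.0, 370.8]
orientation: [-3.099, -0.512, 0.001]
ft_force: [1.0, -0.3, -1.1]
grip_width: 0.0
grip_force: 0.0
```

{"method": "jog_arm", "body": {"increments": [[0.025,-0.025,0,0],[0.05,-0.05,0,0],[0.075,-0.075,0,0],[0.1,-0.1,0,0],[0.125,-0.125,0,0]]}}

```text
clock: 1.35
tcp_pos: [387.1, -204.5, 370.8]
orientation: [-3.099, -0.512, 0.001]
ft_force: [0.3, -1.0, 0.3]
grip_width: 0.2
grip_force: 0.0
```

```bash
python3 - <<'E'
from h import *
from plant import r
o=r.get_obs();print(o['clock'],o['tcp_pos'],o['qpos'],o['orientation'],o['grip_width'],to(o,(514,74,380)))
E
```

```text
1.35 [ 387.08597671 -204.52185917  370.83793543] [ 0.761297   -0.11525102 -0.3350537   1.8683207  -0.03822902  1.38290589
 -0.80760587] [-3.09939568e+00 -5.12459730e-01  1.02193895e-03] 0.24171794287918383 [ 0.20980555 -0.22284912 -0.00924337]
```

{"method": "jog_arm", "body": {"increments": [[0.025,-0.025,0,0],[0.05,-0.05,0.01,0],[0.075,-0.075,0.02,0],[0.1,-0.1,0.03,0],[0.12,-0.125,0.04,0]]}}

```text
clock: 1.77
tcp_pos: [460.9, -47.3, 330.6]
orientation: [-3.099, -0.514, -0.001]
ft_force: [1.8, -0.1, -1.2]
grip_width: 0.2
grip_force: 0.0
```

{"method": "jog_arm", "body": {"increments": [[0.025,-0.025,0.02,0],[0.045,-0.05,0.04,0],[0.065,-0.07,0.06,0],[0.08,-0.09,0.08,0],[0.09,-0.098,0.1,0]]}}

```text
clock: 2.18
tcp_pos: [513.8, 77.0, 230.3]
orientation: [-3.096, -0.52, -0.001]
ft_force: [-0.3, 0.1, 0.5]
grip_width: 0.2
grip_force: 0.0
```

{"method": "jog_arm", "body": {"increments": [[0,0,0,0],[0,0,0,0],[0,0,0,0],[0,0,0,0],[0,0,0,0]]}}

```text
clock: 2.6
tcp_pos: [514.9, 70.9, 232.7]
orientation: [3.099, 0.508, 0.004]
ft_force: [0.0, -0.1, 0.5]
grip_width: 0.2
grip_force: 0.0
```

```bash
python3 - <<'E'
from h import *
from plant import r
o=r.get_obs();print(o['clock'],o['tcp_pos'],o['qpos'],o['orientation'],o['ft_force'],to(o,(514,74,150)))
E
```

```text
2.6 [514.85068505  70.9319494  232.66237607] [ 0.40682469  0.19469404 -0.68582778  1.88095055  0.13886428  1.11087887
 -1.57691584] [3.09887638 0.50843243 0.00363921] [ 0.02906697 -0.06626703  0.53691902] [ 2.37259964e-06 -3.31461204e-03  8.26572342e-02]
```

{"method": "jog_arm", "body": {"increments": [[0,-0.003,0.02,0],[0,-0.003,0.04,0],[0,-0.003,0.06,0],[0,-0.003,0.075,0],[0,-0.003,0.075,0]]}}

```text
clock: 3.02
tcp_pos: [510.9, 73.4, 154.0]
orientation: [3.1, 0.51, -0.008]
ft_force: [-1.1, -0.5, -0.8]
grip_width: 0.0
grip_force: 0.0
```

{"method": "jog_arm", "body": {"increments": [[0,0,0.003,0],[0,0,0.006,0],[0,0,0.009,0],[0,0,0.012,0],[0,0,0.014,0]]}}

```text
clock: 3.43
tcp_pos: [514.0, 75.2, 143.2]
orientation: [3.099, 0.512, 0.003]
ft_force: [-0.2, -0.3, 4.3]
grip_width: -0.3
grip_force: 2.0
```

{"method": "jog_arm", "body": {"increments": [[0,0,0.002,0],[0,0,0.004,0],[0,0,0.006,0],[0,0,0.006,0],[0,0,0.006,0]]}}

```text
clock: 3.85
tcp_pos: [513.6, 75.2, 136.5]
orientation: [3.099, 0.513, 0.002]
ft_force: [1.0, -1.1, 3.4]
grip_width: -0.1
grip_force: 1.7
```

{"method": "jog_arm", "body": {"increments": [[0,0,0.001,0],[0,0,0.002,0],[0,0,0.003,0],[0,0,0.004,0],[0,0,0.004,0]]}}

```text
clock: 4.27
tcp_pos: [515.0, 75.6, 134.1]
orientation: [3.099, 0.512, 0.006]
ft_force: [-0.0, -0.9, 10.8]
grip_width: -0.1
grip_force: 5.1
```

{"method": "jog_arm", "body": {"increments": [[0,0,0.001,0],[0,0,0.002,0],[0,0,0.003,0],[0,0,0.003,0],[0,0,0.003,0]]}}

```text
clock: 4.68
tcp_pos: [517.9, 76.5, 133.9]
orientation: [3.099, 0.512, 0.015]
ft_force: [-0.4, -1.1, 19.5]
grip_width: -0.2
grip_force: 9.7
```

{"method": "jog_arm", "body": {"increments": [[0,0,-0.02,0],[0,0,-0.045,0],[0,0,-0.075,0],[0,0,-0.105,0],[0,0,-0.12,0]]}}

```text
clock: 5.1
tcp_pos: [513.6, 76.0, 251.7]
orientation: [-3.099, -0.513, -0.004]
ft_force: [0.8, 0.4, -0.4]
grip_width: 0.1
grip_force: 0.0
```

{"method": "jog_arm", "body": {"increments": [[0,0,0,0],[0,0,0,0],[0,0,0,0],[0,0,0,0],[0,0,0,0]], "grip": 0}}

```text
clock: 5.52
tcp_pos: [511.7, 75.0, 247.3]
orientation: [-3.099, -0.513, 0.006]
ft_force: [-0.4, -0.6, 0.5]
grip_width: 60.7
grip_force: 0.0
```

```bash
python3 - <<'E'
from h import *
from plant import r,imaging
c=imaging.camera('top');P=cloud(c);m=red(c)&(abs(P[...,0]-500)<150)&(abs(P[...,1])<150)
print(m.sum(),P[m].mean(0) if m.any() else 0, np.median(P[m],0) if m.any() else 0)
cv2.imwrite('pics/top1.png',cv2.resize(c['image'][150:350,220:420,::-1],None,fx=3,fy=3))
o=r.get_obs();print(o['clock'],o['tcp_pos'],o['qpos'],o['orientation'],to(o,(534.8,-1.1,250)))
E
```

```text
0 0 0
5.5667 [512.00179366  75.06037806 247.61781496] [ 0.41149215  0.17850013 -0.6952334   1.86488289  0.12414411  1.14507795
 -1.57051048] [-3.09882827 -0.51281694  0.0050144 ] [-0.00295984  0.07944187 -0.00246276]
```

View pics/top1.png

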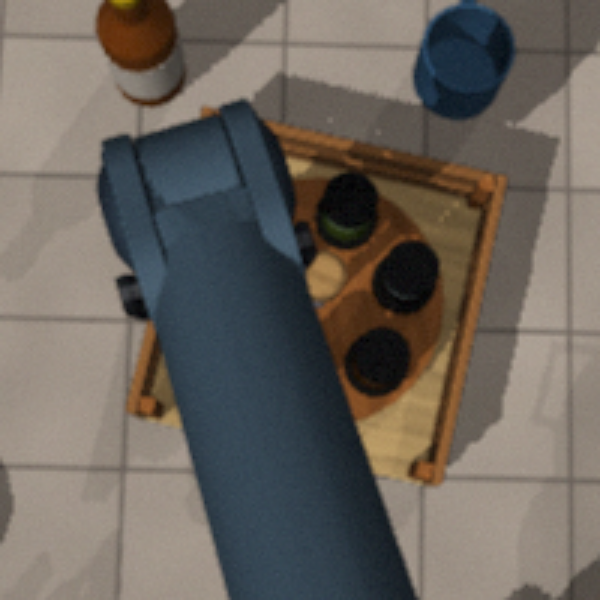

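The arm hides the red lid at about (190,330) in this crop. The other lids stand where they were, and the knob shows at (325,275). The push ended dead at z = 133.9 under 19.5 N, so the jar is home.

{"method": "jog_arm", "body": {"increments": [[0,0.02,0,0],[-0.002,0.04,0,0],[-0.003,0.06,0,0],[-0.003,0.079,0,0],[-0.003,0.079,0,0]]}}

```text
clock: 5.98
tcp_pos: [536.3, -6.2, 248.2]
orientation: [3.099, 0.501, -0.002]
ft_force: [0.4, -0.8, -0.3]
grip_width: 85.3
grip_force: 0.0
```

{"method": "jog_arm", "body": {"increments": [[0,0,0,0],[0,0,0,0],[0,0,0,0],[0,0,0,0],[0,0,0,0]]}}

```text
clock: 6.4
tcp_pos: [535.5, 0.7, 249.3]
orientation: [-3.099, -0.516, -0.0]
ft_force: [0.1, 0.5, -1.1]
grip_width: 85.3
grip_force: 0.0
```

```bash
python3 - <<'E'
from h import *
from plant import r
o=r.get_obs();print(o['clock'],o['tcp_pos'],o['qpos'],o['grip_width'],to(o,(534.8,-1.1,155)))
E
```

```text
6.4 [535.47662747   0.67428282 249.32596922] [ 0.49717986  0.2061458  -0.64143979  1.8272383   0.13433853  1.15167642
 -1.42985727] 85.32642297203611 [-0.00122136  0.00147102  0.09432571]
```

{"method": "jog_arm", "body": {"increments": [[-0.001,0.001,0.02,0],[-0.001,0.001,0.04,0],[-0.001,0.001,0.06,0],[-0.001,0.001,0.08,0],[-0.001,0.001,0.094,0]]}}

```text
clock: 6.82
tcp_pos: [534.0, -1.4, 153.6]
orientation: [-3.099, -0.514, 0.003]
ft_force: [-0.5, -0.5, -0.5]
grip_width: 85.3
grip_force: 0.0
```

{"method": "jog_arm", "body": {"increments": [[0,0,0,0],[0,0,0,0],[0,0,0,0],[0,0,0,0],[0,0,0,0]]}}

```text
clock: 7.23
tcp_pos: [536.2, -1.6, 156.7]
orientation: [3.099, 0.513, 0.004]
ft_force: [0.4, 0.3, 0.1]
grip_width: 85.4
grip_force: 0.0
```

{"method": "jog_arm", "body": {"increments": [[0,0,0,0],[0,0,0,0],[0,0,0,0],[0,0,0,0],[0,0,0,0]], "grip": 1, "squeeze": 40}}

```text
clock: 7.65
tcp_pos: [535.0, -1.5, 155.7]
orientation: [-3.099, -0.512, 0.0]
ft_force: [-2.2, -0.3, 2.4]
grip_width: 36.9
grip_force: 40.9
```

{"method": "jog_arm", "body": {"increments": [[0,0,0,0],[0,0,0,0],[0,0,0,0],[0,0,0,0],[0,0,0,0]]}}

```text
clock: 8.07
tcp_pos: [535.0, -1.5, 155.7]
orientation: [-3.099, -0.513, 0.0]
ft_force: [-1.7, 0.6, 5.6]
grip_width: 37.0
grip_force: 41.1
```

Gripped on 37 mm with 41 N. Next I turn about 63° counter-clockwise, starting with a small turn to check the sign.

{"method": "jog_arm", "body": {"increments": [[0,0,0,-3],[0,0,0,-7],[0,0,0,-11],[0,0,0,-15],[0,0,0,-18]]}}

```text
clock: 8.48
tcp_pos: [535.3, -2.0, 155.7]
orientation: [2.98, 0.995, 0.0]
ft_force: [-1.8, -0.4, 5.3]
grip_width: 36.8
grip_force: 41.0
```

```bash
python3 - <<'E'
from h import *
from plant import r
o=r.get_obs();X=Ro.from_rotvec(o['orientation']).as_matrix()[:,0];print(o['clock'],o['tcp_pos'],o['qpos'],np.degrees(np.arctan2(X[1],X[0])),o['ft_force'],o['torque'],o['grip_force'],to(o,(534.9,-1.2,155)))
E
```

```text
8.4833 [535.28849929  -1.96912935 155.7118222 ] [ 0.50935228  0.3271984  -0.67057085  1.91649628  0.24332257  0.97885286
 -1.19854822] 36.937695582555165 [-1.75055077 -0.38923552  5.29086851] [ 0.23011534  0.48271846 -0.00342198] 41.02187175429208 [ 0.00015159 -0.00084845  0.00071157]
```

{"method": "jog_arm", "body": {"increments": [[0,0,0,-4],[0,0,0,-9],[0,0,0,-14],[0,0,0,-19],[0,0,0,-23]]}}

```text
clock: 8.9
tcp_pos: [535.8, -2.5, 155.7]
orientation: [2.72, 1.569, 0.002]
ft_force: [0.1, -0.8, 2.6]
grip_width: 37.0
grip_force: 40.9
```

{"method": "jog_arm", "body": {"increments": [[0,0,0,-5],[0,0,0,-10],[0,0,0,-15],[0,0,0,-19],[0,0,0,-22]]}}

```text
clock: 9.32
tcp_pos: [536.5, -2.7, 155.7]
orientation: [2.371, 2.058, 0.003]
ft_force: [2.5, -0.8, 2.1]
grip_width: 37.1
grip_force: 40.9
```

{"method": "jog_arm", "body": {"increments": [[0,0,0,0],[0,0,0,0],[0,0,0,0],[0,0,0,0],[0,0,0,0]]}}

```text
clock: 9.73
tcp_pos: [536.5, -2.7, 155.7]
orientation: [2.375, 2.053, 0.003]
ft_force: [5.3, -2.2, 2.0]
grip_width: 37.0
grip_force: 40.9
```

```bash
python3 - <<'E'
from h import *
from plant import r,imaging
o=r.get_obs();X=Ro.from_rotvec(o['orientation']).as_matrix()[:,0];print(o['clock'],o['tcp_pos'],o['qpos'],np.degrees(np.arctan2(X[1],X[0])),o['ft_force'],o['grip_force'])
for n in('top','scene'):
    c=imaging.camera(n);P=cloud(c);I=c['image']
    q=[int(x) for x in proj(c,np.array([500,0,140]))];print(n,q)
    near=(abs(P[...,0]-535)<140)&(abs(P[...,1])<140)
    m=red(c)&near;print(m.sum(),P[m].mean(0) if m.any() else 0)
    w=150;y,x=max(q[1]-75,0),q[0]-75
    cv2.imwrite(f'pics/{n}2.png',cv2.resize(I[y:y+w,x:x+w,::-1],None,fx=4,fy=4))
    pickle.dump(c,open(n+'2.pkl','wb'))
E
```

```text
9.7333 [536.52073041  -2.68614917 155.73814562] [ 0.6242969   0.36424575 -0.81043407  1.91106329  0.31447058  0.99378256
 -0.47206077] 81.69149255300198 [ 5.27349566 -2.21769831  1.97921421] 40.86757014360046
top [326, 258]
284 [459.16204095  19.82033088 129.95235518]
scene [310, 237]
8 [452.72046142  10.24801557 132.56038212]
```

View pics/top2.png

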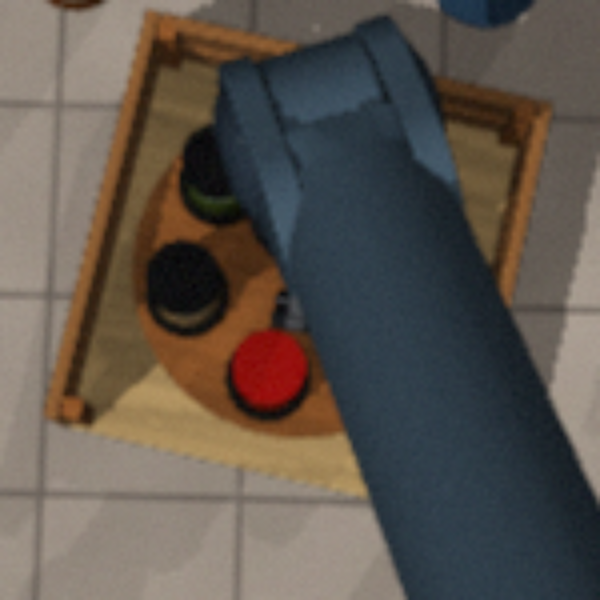

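View pics/scene2.png

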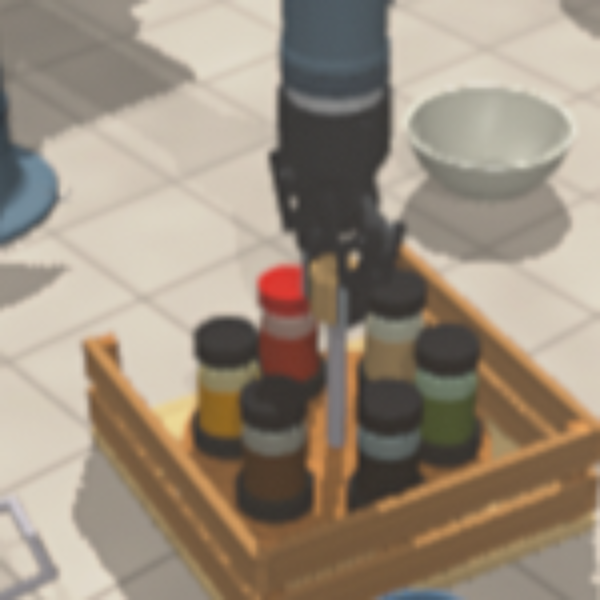

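The jar is at the open front: the red lid is at (270,370) in the top crop, and level with the black lids in the scene crop at (285,285). I'll compute the remaining angle from the lid's top surface.

```bash
cat > chk.py <<'E'
from h import *
from plant import r,imaging
o=r.get_obs();c=imaging.camera('top');P=cloud(c)
near=(abs(P[...,0]-535)<140)&(abs(P[...,1])<140);m=red(c)&near&(P[...,2]>129)
ax=np.array([534.9,-1.1]);a=np.radians(168.3);f=ax+78*np.array([np.cos(a),np.sin(a)])
v,u=np.nonzero(red(c)&near);(cu,cv_),rad=cv2.minEnclosingCircle(np.stack([u,v],1).astype(np.float32))
for p in(P[m].mean(0),ray(c,u.mean(),v.mean(),134),ray(c,cu,cv_,134)):
    d=p[:2]-ax;print(p,'r',np.hypot(*d),'ang',np.degrees(np.arctan2(d[1],d[0])),'err mm',np.hypot(*(p[:2]-f)))
print(o['clock'],m.sum(),o['tcp_pos'],o['grip_force'],o['ft_force'],'shift',to(o,(534.9,-1.2,155.7)))
E
python3 chk.py
```

```text
[458.95758129  19.34825579 133.16982132] r 78.64720036048448 ang 164.9299501594421 err mm 4.651416567958109
[458.75294033  19.75416119 134.        ] r 78.95106545210136 ang 164.68412213453067 err mm 5.0421071614965225
[459.09554166  20.72121943 134.        ] r 78.88270736388517 ang 163.94090344117083 err mm 6.031274593911076
9.8333 260 [536.51555831  -2.71106219 155.7171829 ] 40.867096308938926 [ 4.47109672 -2.23229628  1.48533201] shift [ 1.26167688e-03 -1.81705198e-03  1.12432135e-05]
```

{"method": "jog_arm", "body": {"increments": [[0,0,0,-1],[0.001,-0.001,0,-2],[0.001,-0.001,0,-3],[0.001,-0.001,0,-3.5],[0.001,-0.001,0,-3.5]], "squeeze": 50}}

```text
clock: 10.3
tcp_pos: [536.6, -2.7, 155.8]
orientation: [2.31, 2.123, 0.004]
ft_force: [8.3, -3.2, -0.2]
grip_width: 37.0
grip_force: 50.2
```

{"method": "jog_arm", "body": {"increments": [[0,0,0,0],[0,0,0,0],[0,0,0,0],[0,0,0,0],[0,0,0,0]]}}

```text
clock: 10.72
tcp_pos: [536.6, -2.7, 155.8]
orientation: [2.31, 2.122, 0.004]
ft_force: [8.1, -3.9, -0.1]
grip_width: 37.0
grip_force: 50.2
```

```bash
python3 chk.py
```

```text
[457.94025774  14.64576103 132.96825675] r 78.55400001954148 ang 168.4370140288559 err mm 0.5847689144241692
[457.86763499  15.10938161 134.        ] r 78.71930710373957 ang 168.11701021633442 err mm 0.7615989278094468
[458.21596917  15.72853433 134.        ] r 78.50885396636737 ang 167.6224833117294 err mm 1.056024120140518
10.7167 261 [536.62199737  -2.72125205 155.76490904] 50.1708289043745 [ 8.05441308 -3.90867513 -0.08826046] shift [ 1.37034284e-03 -1.84470325e-03  5.40959387e-05]
```

```bash
python3 -c "
from plant import r
print(r.sign_off())"
```

```text
the job is handed in; nothing more can be done
None
```

I handed the job in at 10.7 s: the red-lidded jar is pushed fully home (its lid stopped dead at 134 mm), it stands about 1 mm from the middle of the crate's open front, and the gripper still holds the knob with 50 N. I did not re-measure the six bystander items at the end, and the hand-in returned no verdict.

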